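Jack the varnishing board level and hold it

TASK

The hinged board with the painting panel sags at its free edge. Stand the small lever jack on the table with its saddle cup centred under the stud of the lift bracket on that edge, then pump the jack's handle fully down so that the saddle raises the board level. Finish still holding the handle down; lift the board only with the jack, and leave the small bottle and the two metal cups where they are.

Things in the scene. Friction and masses are not known exactly. Their poses are not given: they have to be found in the camera images.
- stand: Fixed wooden stand of the board, about 190 x 205 mm. Origin at table height under its middle; y points level from the hinge (y = -100 mm, 119 mm high) to the board's free edge (y = +90 mm), x along that edge. Its foot ends at y = +55 mm. The board, 180 mm wide, 16 mm thick, carries a white framed panel and stays below 140 mm. Its square corner plates are no lift points.
- board (a joint): Hinge of the board, rad: 0 = sagging on its rest, free edge low; 0.11 = level; it grows as the free edge rises. The board (about 1.3 kg) pushes down on the jack with some 5 to 10 N.
- lift_point (a point): Ball end (lowest point) of the lift bracket's stud, 12 mm thick, 17 mm long, under a steel tongue (40 mm wide, round end) clamped somewhere along the free edge and fast there. A dark six-sided nut on the tongue straight above marks it. Stud axis 25 mm outside the edge, tongue ends 20 mm further. Ball end 65 mm above the table with the board sagging, 89 mm with it level.
- jack: Loose lever jack, 0.7 kg. Origin under the saddle axis at its underside; y points from saddle to handle end. Grey foot plate 64 mm wide (x), y -30 to +165 mm, 10 mm thick. Two upright cheeks, outer faces at x = -22 and +22 mm, y 43 to 77 mm, 86 mm high, joined by a cross pin at y = 66 mm, 78 mm high: grip it across the cheeks' outsides near the top, from above.
- saddle_floor (a point): Centre of the inner floor of the jack's round steel saddle cup: outer diameter 44 mm, inner 36 mm, rim 3 mm above the floor. At rest the floor is 50 mm above the jack's underside, which leaves 12 mm between rim and stud when the jack stands under the sagging board.
- saddle (a joint): Height of the jack's saddle, m: 0 = down (handle up), 0.039 = up (handle fully down, at its stop). It is geared to the handle: 0.0709 m for each rad of the handle. There is no ratchet: a weak return spring and the load raise the handle again if it is let go.
- jack_handle: The jack's handle, a dark lever that turns between the cheeks. Origin on its pivot, at jack y = 50 mm and 50 mm high; its y axis runs along the lever to the pad. At rest it slopes up 0.45 rad above level; fully down is 0.10 rad below level (0.55 rad of swing). Pressing it down takes about 1 N at first and 4 to 8 N at the pad with the board's load.
- handle_pad (a point): Centre of the top face of the black rubber pad at the handle's end (50 mm wide, 36 mm along the lever, 12 mm thick), 120 mm from the pivot along the lever and 6 mm above its centre line. About 108 mm above the table at rest, 44 mm when fully down.
- glaze_bottle: Small dark red bottle with black cap, 37 mm across, 86 mm high, standing; origin under its middle. Leave alone.
- dipper_0: Small dark metal cup, 45 mm across, 26 mm high, on the far side of the table; origin under its middle. Leave alone.
- dipper_1: Small dark metal cup, 45 mm across, 26 mm high, on the near left of the table; origin under its middle. Leave alone.

How it is judged:
By the outcome, as a careful person would: the job done as asked, in the order asked, and still so for the second after the job is handed in, while the arm keeps its last pose, push and grip.
It also fails if it takes over 51 s, if anything falls off the work surface, if the arm or the gripper's body presses on something with over 40 N, if the wrist force passes 120 N, or if a joint passes its speed limit or range.

ROBOT

A 6-joint arm with a two-finger parallel gripper is mounted at the origin on a cart in front of the work surface, level with it; the furniture and walls round the work are solid. World frame = base frame: x ahead of the robot, y to its left, z up, the work surface at z = 0. Lengths are in m, angles in rad, forces in N, time in s.
With the tool pointing down it reaches from about 0.35 to 0.8 m from the base axis. Payload 7.3 kg.
Tool frame: the origin (TCP) lies on the centre line of the jaws, within the pads' length; the fingertips stand 14 mm ahead of it and the grasp point (between the pads) lies 5 mm behind it; z points along the fingers, y is the line along which they close (so a half turn about z gives the same grasp; the last joint's range is limited). The gripper opens to 85 mm and grips with 20 to 120 N. Pads are 22 mm wide; open, the fingers measure 114 mm over their backs; the gripper's body (76 mm by 85 mm) begins 54 mm behind the grasp point. The pads swing forward as they close: fully open they stand 13 mm farther back than shut.
Start: joints at [-1.358, 0.342, 1.524, -0, 1.275, -0.146], TCP at [0.184, -0.492, 0.211] pointing down, gripper open.
Joint ranges: [-2.53, 2.53], [-0.77, 2.02], [0.04, 2.7], [-1, 4.14], [0.28, 2.66], [-3.11, 3.11]. Speed limits (rad/s): [2.57, 2.57, 3.14, 3.14, 3.14, 3.14].

INTERFACE

Orientations are given as [roll, pitch, yaw] about the fixed x, y, z axes, in that order (R = Rz(yaw) Ry(pitch) Rx(roll)).
In Python, from station import env, fingers, eyes, job, current_clock, current_qpos, current_joint_velocities, current_tau, current_ee_pos, current_orientation, current_wrist_force, current_torque, current_grip_width, current_finger_force gives the robot as it stands. Calls block until the motion is done:
- env.reach(position, orientation): joint-space move of the TCP to a pose.
- env.move_straight(position, max_speed=0.15, ori=None): straight line of the TCP; ori=None keeps the orientation; max_speed is the mean speed in m/s.
- env.move_j(angles): joint-space move.
- fingers.ungrasp() and fingers.gripper_close(force=None): open the fingers fully, or close them until they stop; force is the grip in N (None keeps the last).
- env.sleep(seconds).
- env.inverse_kinematics(position, orientation): joint angles nearest the present ones, or None.
- eyes.capture(name): name is "side" or "top"; returns the picture (400x640x3 uint8, red, green, blue); there is no depth.
- eyes.camera_params(name): a dict with "vfov" (degrees; the focal length in pixels is half the picture's height over the tangent of half this angle, whatever the lens; pixels are square), "cx", "cy" (the principal point, pixels), "k1" (the pictures are not rectified: a ray, as slopes to the right and down, at radius r is drawn at 1 + k1 r^2 times it, then the intrinsics apply), "xyz" and "rotation" of the camera in the world. Camera axes: x right, y up, looking along -z (the intrinsics and any distortion apply to the point x, -y, -z); pixel columns grow to the right and rows downward; lengths in m; the calibration is good to about 2 mm. A picture is of the moment at which its call begins. camera_params takes no time and is no camera call.
A pose or a line that the arm cannot do raises env.PlanningError and nothing moves.
- job.sign_off(): hands the job in; it is judged then, once.
Readings, each from a call of its own:
- current_clock(): time.
- current_qpos(): joint angles.
- current_joint_velocities(): joint speeds.
- current_tau(): joint torques, N m.
- current_ee_pos(): TCP position.
- current_orientation(): TCP orientation.
- current_wrist_force(): force on the tool from outside, world axes, zero at the start.
- current_torque(): the same for the moment, N m.
- current_grip_width(): opening from 0.0 (shut) to 1.0 (fully open).
- current_finger_force(): force on a finger pad.
Only numpy, scipy, OpenCV 4.12 (cv2) and the standard library are available. Lean on these libraries where they do the work, as an engineer would, in place of code of your own. Each camera call takes 0.05 s, during which the arm holds its last target. There are 200 camera calls.

## Working session

There is one attempt and no reset: what is moved stays moved. The work goes in short steps, each a Python script; the robot and the scene stay as the last script left them, time stands still between calls to the robot, and variables do not carry over. Pictures are saved under pics/ and viewed, at most 13 in all, crops included, and the job is handed in when it is done.

```bash
mkdir -p pics; cat > h.py <<'E'
import numpy as np, cv2
from station import *
def cam(n):
    p=eyes.camera_params(n); f=200/np.tan(np.radians(p['vfov'])/2)
    return p,f,np.array(p['rotation']).reshape(3,3),np.array(p['xyz'])
def proj(n,P):
    p,f,R,t=cam(n); c=(np.atleast_2d(P)-t)@R
    s=np.c_[c[:,0],-c[:,1]]/-c[:,2:3]; s=s*(1+p['k1']*(s**2).sum(1,keepdims=True))
    return s*f+[p['cx'],p['cy']]
def ray(n,uv):
    p,f,R,t=cam(n); d=(np.array(uv,float)-[p['cx'],p['cy']])/f; s=d.copy()
    for _ in range(30): s=d/(1+p['k1']*(s@s))
    return t,R@np.array([s[0],-s[1],-1])
def atz(n,uv,z):
    t,d=ray(n,uv); return t+d*(z-t[2])/d[2]
def shot(n,name):
    im=eyes.capture(n)[:,:,::-1].copy(); cv2.imwrite(f'pics/{name}.png',im); return im
E
python3 - <<'E'
from h import *
for n in('side','top'):
    shot(n,n+'0'); p=eyes.camera_params(n); print(n,p)
E
```

```text
side {'vfov': 57.00113284410445, 'cx': 315.8555928825519, 'cy': 199.5979098221618, 'k1': -0.0362277141135413, 'xyz': array([ 0.32023113, -0.92896772,  0.53249012]), 'rotation': array([ 1.14469607, -0.01038888, -0.31907141])}
top {'vfov': 53.764106760492, 'cx': 323.3289803051065, 'cy': 192.19526732995095, 'k1': -0.022099225381870983, 'xyz': array([ 0.5060325 , -0.0427407 ,  1.21889188]), 'rotation': array([ 0.09204127, -0.0046916 , -1.56002138])}
```

```bash
sed -i "s/np.array(p\['rotation'\]).reshape(3,3)/Rotation.from_euler('xyz',p['rotation']).as_matrix()/; 1a from scipy.spatial.transform import Rotation" h.py; cat h.py | head -8
```

```text
import numpy as np, cv2
from scipy.spatial.transform import Rotation
from station import *
def cam(n):
    p=eyes.camera_params(n); f=200/np.tan(np.radians(p['vfov'])/2)
    return p,f,Rotation.from_euler('xyz',p['rotation']).as_matrix(),np.array(p['xyz'])
def proj(n,P):
    p,f,R,t=cam(n); c=(np.atleast_2d(P)-t)@R
```

View pics/side0.png

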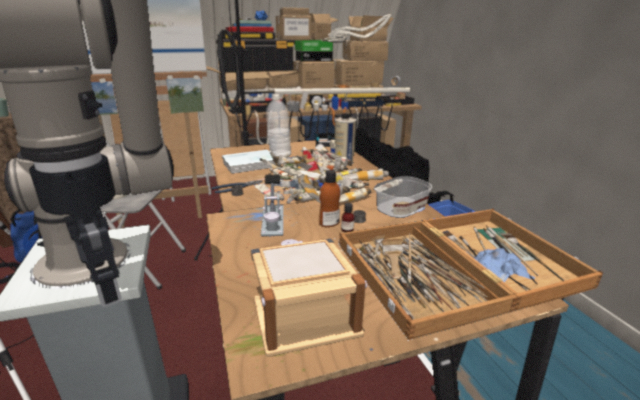

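View pics/top0.png

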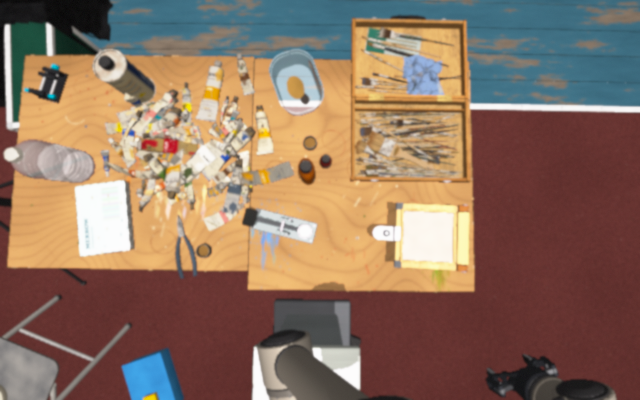

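```bash
python3 - <<'E'
from h import *
im=cv2.imread('pics/top0.png')
cv2.imwrite('pics/topc.png',cv2.resize(im[130:280,235:395],None,fx=5,fy=5,interpolation=cv2.INTER_CUBIC)[:600] if 0 else cv2.resize(im[190:280,235:395],None,fx=5,fy=5,interpolation=cv2.INTER_CUBIC))
s=cv2.imread('pics/side0.png')
cv2.imwrite('pics/topd.png',cv2.resize(im[190:280,350:480],None,fx=6,fy=6,interpolation=cv2.INTER_CUBIC))
for n,u in(('saddle',(306,231)),('nut',(386,233))): print(n,atz('top',u,.08))
print(atz('top',(250,216),.108),atz('top',(325,160),.086), atz('top',(471,291),0),atz('top',(249,291),0))
E
```

```text
saddle [0.49869253 0.00162769 0.08      ]
nut [ 0.49538056 -0.22845388  0.08      ]
[0.5390907  0.15861901 0.108     ] [ 0.70466338 -0.05077233  0.086     ] [ 0.32089729 -0.50107583  0.        ] [0.31479729 0.17518766 0.        ]
```

View pics/topc.png

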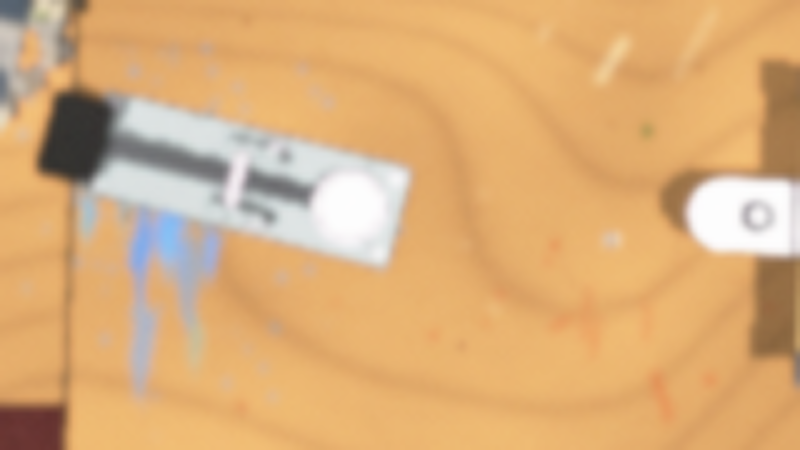

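View pics/topd.png

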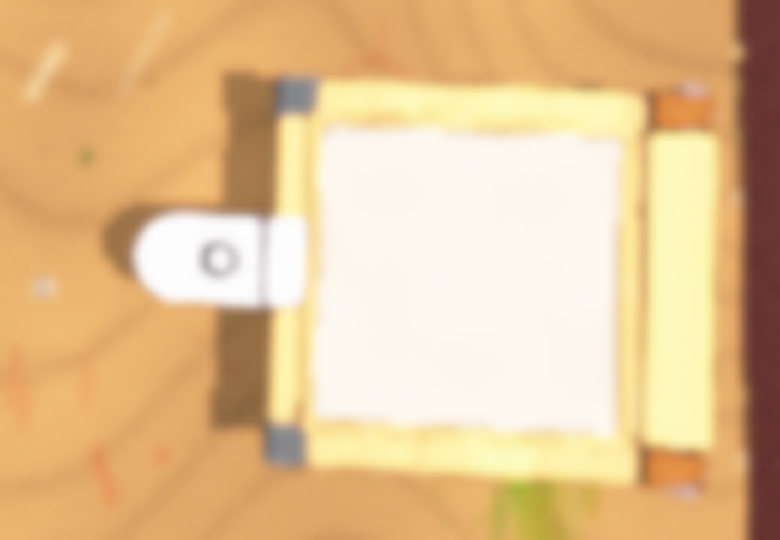

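```bash
cat > fit.py <<'E'
from h import *
from scipy.optimize import least_squares
def w(pose,L):
    x,y,a=pose; L=np.atleast_2d(np.array(L,float)); c,s=np.cos(a),np.sin(a)
    return np.c_[x+c*L[:,0]-s*L[:,1], y+s*L[:,0]+c*L[:,1], L[:,2]]
def fit(L,px,p0,n='top'):
    r=least_squares(lambda p:(proj(n,w(p,L))-px).ravel(),p0,x_scale=[.01,.01,.1],loss='soft_l1')
    return r.x,(proj(n,w(r.x,L))-px).round(1).tolist()
E
python3 - <<'E'
from fit import *
C=lambda u,f,ox,oy:(np.array(u)+.5)/f-.5+[ox,oy]
J=C([(351,205),(236,180),(75,135),(411,168),(384,267)],5,235,190)
p,r=fit([(0,0,.053),(0,.066,.081),(0,.1554,.1076),(.032,-.03,.01),(-.032,-.03,.01)],J,[.5,0,-.2]);print('jack',p,r)
nut=C((219,259),6,350,190); N=atz('top',nut,.091)
D=lambda u:C(u,6,350,190)
def ang(a,b,z):
    d=atz('top',D(a),z)-atz('top',D(b),z); return np.arctan2(d[1],d[0])
print('nut',N,'yaws',ang((715,135),(710,447),.13),ang((277,78),(265,465),.1),ang((322,128),(316,415),.11),ang((622,140),(615,433),.13))
print('top edge mid etc', atz('top',D((715,290)),.13), atz('top',D((271,270)),.1))
print('bottle',atz('top',(325,160),.086),current_orientation(),current_wrist_force())
a=p[2]+np.pi/2
for k in(0,-np.pi): print(env.inverse_kinematics(list(w(p,[0,.06,.066])[0]),[np.pi,0,a+k]))
E
```

```text
jack [ 0.49920646  0.00799752 -0.24371797] [[-0.6, 0.1], [-0.2, -0.6], [0.3, 0.3], [0.2, -0.2], [0.3, 0.4]]
nut [ 0.49619458 -0.22690017  0.091     ] yaws -0.037452732077107004 -0.03622910983916743 -0.02784813864018394 -0.04192627356066298
top edge mid etc [ 0.48453597 -0.44891968  0.13      ] [ 0.49136161 -0.24994675  0.1       ]
bottle [ 0.70466338 -0.05077233  0.086     ] [-3.14018719e+00 -2.05347179e-04  3.58746878e-01] [0.24209825 0.10930434 0.08722968]
[-1.98357367e-02  4.93999725e-01  1.73351004e+00 -4.44089210e-16
  9.14082885e-01  2.23882229e-01]
[-1.98357367e-02  4.93999725e-01  1.73351004e+00 -4.44089210e-16
  9.14082885e-01 -2.91771042e+00]
```

```bash
python3 - <<'E'
from fit import *
p=np.array([.49921,.0080,-.2437]); o=[np.pi,0,p[2]+np.pi/2]
g=lambda z:list(w(p,[0,.060,z])[0])
env.reach(g(.22),o); env.move_straight(g(.1),.15); env.move_straight(g(.065),.06)
print('down',current_wrist_force())
fingers.gripper_close(force=80); print(current_clock(),current_grip_width(),current_finger_force(),current_ee_pos())
env.move_straight(g(.080),.05); env.sleep(.2); print(current_wrist_force(),current_torque())
im=shot('top','g1'); s=shot('side','g1s')
cv2.imwrite('pics/g1c.png',np.vstack([cv2.resize(im[170:270,220:400],(720,400)),cv2.resize(s[150:350,180:400],(330,300))[:200].repeat(1,0) if 0 else np.zeros((0,720,3),np.uint8)]))
cv2.imwrite('pics/g1sc.png',cv2.resize(s[150:300,180:400],None,fx=3.5,fy=3.5))
E
```

```text
down [ 0.43242241 -0.400089    0.43303677]
4.8583 0.0011016712726338866 0.0 [0.51335418 0.06626397 0.06477763]
[-0.13782665 -0.25786774 -0.53546832] [-0.03257443  0.01017255  0.0163661 ]
```

View pics/g1sc.png

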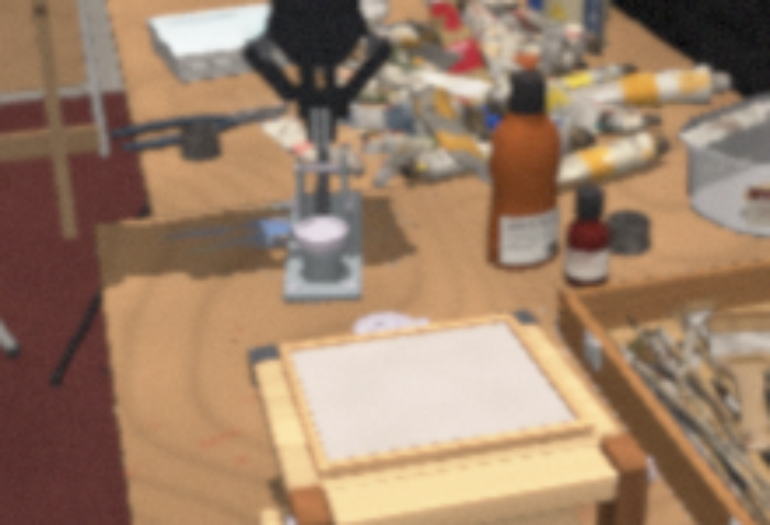

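```bash
python3 - <<'E'
from fit import *
p=np.array([.49921,.0080,-.2437])
print(current_ee_pos(),current_orientation(),current_grip_width())
t=np.array(current_ee_pos()); 
f=lambda P:((proj('side',P)-[180,150])*3.5).round().tolist()
print('tip',f(t-[0,0,.014]),'tcp',f(t))
print('saddle,pin,cheektops,corners',f(w(p,[(0,0,.053),(0,.066,.078),(-.022,.06,.086),(.022,.06,.086),(.032,-.03,.01),(-.032,-.03,.01)])))
for n,P in(('top',t),): print(((proj(n,np.array([t,t-[0,0,.014],w(p,[0,.06,.086])[0]]))-[220,170])*4).round())
E
```

```text
[0.51355494 0.06623275 0.07982083] [-3.14121061e+00  8.92424168e-05  1.32709687e+00] 0.0005569714233850385
tip [[320.0, 183.0]] tcp [[320.0, 168.0]]
saddle,pin,cheektops,corners [[319.0, 228.0], [320.0, 167.0], [294.0, 162.0], [345.0, 161.0], [359.0, 290.0], [280.0, 293.0]]
[[254. 222.]
 [256. 222.]
 [254. 222.]]
```

View pics/g1c.png

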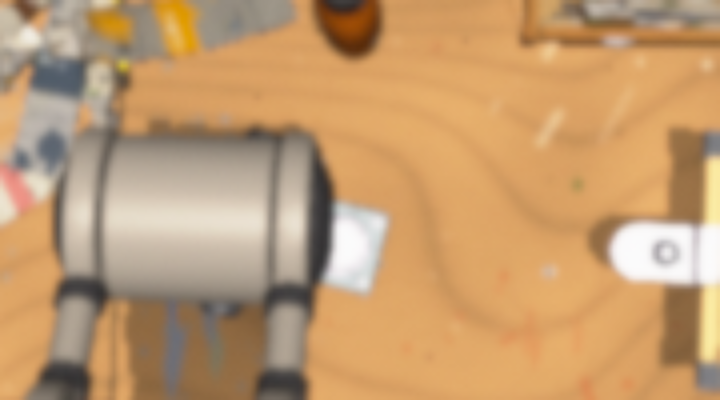

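```bash
python3 - <<'E'
from fit import *
p=np.array([.49921,.0080,-.2437])
g=lambda z:list(w(p,[0,.060,z])[0])
env.move_straight(g(.13),.1)
a=shot('side','a')
fingers.ungrasp(); print(current_clock(),current_grip_width())
env.move_straight(g(.065),.1); b=shot('side','b'); print(current_ee_pos(),current_wrist_force())
c=lambda s:cv2.resize(s[150:250,230:310],None,fx=5,fy=5,interpolation=cv2.INTER_CUBIC)
cv2.imwrite('pics/ab.png',np.hstack([c(a),c(b)]))
E
```

```text
7.0917 0.9962222496592482
[0.5142533  0.06623398 0.06566342] [0.12765336 0.41024247 0.51756135]
```

View pics/ab.png

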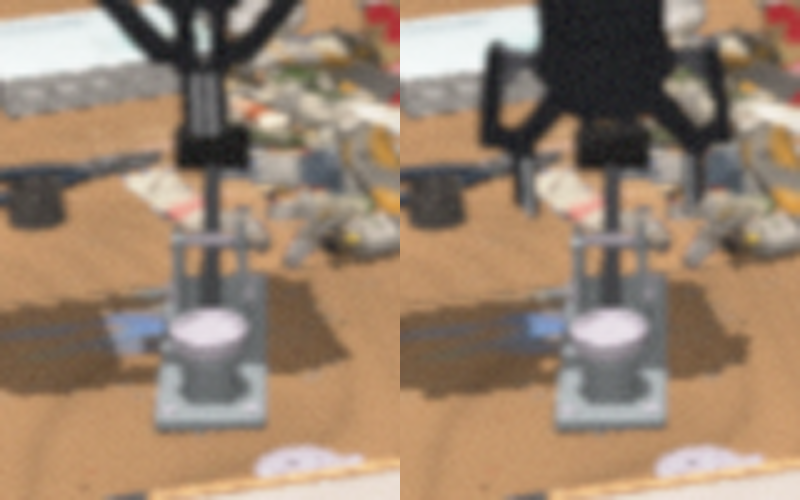

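```bash
python3 - <<'E'
from fit import *
p=np.array([.49921,.0080,-.2437])
g=lambda z:list(w(p,[0,.060,z])[0])
for z in(.058,.050,.042,.036):
    env.move_straight(g(z),.06); f=np.array(current_wrist_force())
    if np.abs(f).max()>4: break
print(z,f,current_ee_pos())
a=shot('side','c'); t=shot('top','ct')
fingers.gripper_close(force=25); print(current_clock(),current_grip_width(),current_finger_force(),current_wrist_force())
b=shot('side','d')
c=lambda s:cv2.resize(s[150:250,230:310],None,fx=5,fy=5,interpolation=cv2.INTER_CUBIC)
cv2.imwrite('pics/cd.png',np.hstack([c(a),c(b)]))
E
```

```text
0.036 [-0.42165106 -0.17110307 -0.23532074] [0.51338619 0.06623609 0.03559418]
9.5833 0.5099268392233407 30.964174568653107 [-2.45422035  0.84886114  2.99550172]
```

View pics/cd.png

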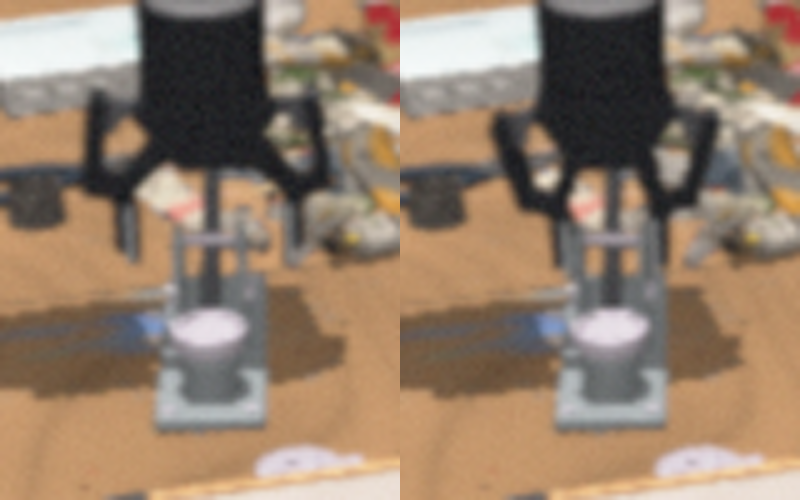

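```bash
python3 - <<'E'
from fit import *
fingers.gripper_close(force=90)
p=np.array([.49921,.0080,-.2437]); T=np.array([.4961,-.2283,-.036])
e0=np.array(current_ee_pos()); z0=e0[2]
up=lambda v,z:[*v[:2],z]
env.move_straight(up(e0,z0+.015),.06); env.sleep(.2); print(current_wrist_force(),current_torque(),current_grip_width())
pre=w(T,[0,.060+.09,0])[0]; o=[np.pi,0,T[2]+np.pi/2]
env.move_straight(up(pre,z0+.015),.12,ori=o); env.move_straight(up(pre,z0+.005),.04); env.sleep(.2)
print(current_clock(),current_ee_pos(),current_orientation())
t=shot('top','p'); s=shot('side','ps')
# predicted saddle / corners, jack 5 mm up
P=w([*w(T,[0,.09,0])[0][:2],T[2]],[(0,0,.058),(.032,-.03,.015),(-.032,-.03,.015)])
print('pred top x4',((proj('top',P)-[280,170])*4).round().tolist(),'side',((proj('side',P)-[220,180])*4).round().tolist())
a=cv2.resize(t[170:270,280:400],None,fx=4,fy=4,interpolation=cv2.INTER_CUBIC);b=cv2.resize(s[180:280,220:300],None,fx=4,fy=4,interpolation=cv2.INTER_CUBIC)
cv2.imwrite('pics/pp.png',np.hstack([a,b]))
E
```

```text
[-0.27244143 -0.17163238 -7.07164954] [0.00431365 0.00678111 0.03590846] 0.4985142552364397
12.4167 [ 0.50162883 -0.07840332  0.0415393 ] [3.14129260e+00 5.57920978e-05 1.53484723e+00]
pred top x4 [[296.0, 245.0], [333.0, 204.0], [329.0, 289.0]] side [[252.0, 233.0], [313.0, 309.0], [213.0, 324.0]]
```

View pics/pp.png

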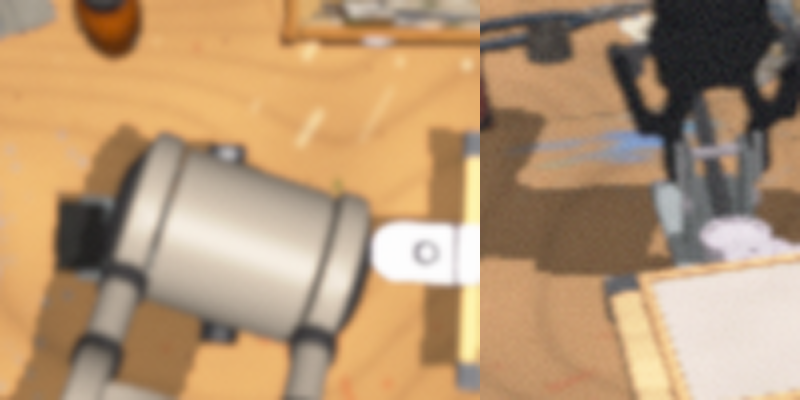

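```bash
python3 - <<'E'
from fit import *
T=np.array([.4961,-.2283,-.036])
e=np.array(current_ee_pos()); z=.0415
for d in(.06,.03,0):
    q=w(T,[0,.060+d,z])[0]; env.move_straight(list(q),.1); f=np.array(current_wrist_force()); print(d,f.round(1))
    if abs(f[:2]).max()>6: raise SystemExit
while z>.0345:
    z-=.001; env.move_straight([q[0],q[1],z],.03); f=np.array(current_wrist_force())
    if f[2]>-3: break
print('contact',z,f,current_ee_pos())
fingers.ungrasp(); print(current_wrist_force())
env.move_straight([q[0],q[1],.10],.12); r=w(T,[0,.30,.13])[0]; env.move_straight(list(r),.25)
print(current_clock())
t=shot('top','r'); s=shot('side','rs')
L=[(0,0,.053),(0,.066,.08),(0,.1554,.1076),(.032,.165,.01),(-.032,.165,.01)]
print(((proj('top',w(T,L))-[330,190])*5).round().tolist(),'side',((proj('side',w(T,L))-[230,190])*5).round().tolist())
a=cv2.resize(t[190:280,310:400],(450,450),interpolation=cv2.INTER_CUBIC);b=cv2.resize(s[190:280,230:300],(350,450),interpolation=cv2.INTER_CUBIC)
cv2.imwrite('pics/rr.png',np.hstack([a,b]))
E
```

```text
0.06 [-0.2 -0.2 -7.5]
0.03 [ 0.2  1.  -6.6]
0 [ 0.8  0.6 -6.1]
contact 0.0355 [-4.7617612   2.21944475  6.3989832 ] [ 0.49825646 -0.16838631  0.03640072]
[ 0.19050865  0.04972004 -0.76852665]
17.675
[[272.0, 213.0], [165.0, 208.0], [11.0, 201.0], [-6.0, 147.0], [-11.0, 253.0]] side [[305.0, 346.0], [274.0, 227.0], [238.0, 98.0], [297.0, 242.0], [183.0, 258.0]]
```

View pics/rr.png

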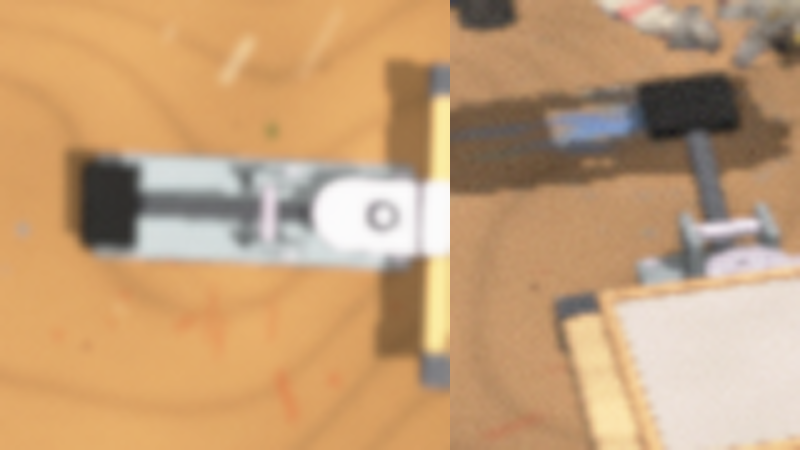

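```bash
python3 - <<'E'
from fit import *
T=np.array([.4958,-.2290,-.036]); R=.113; off=.017
fingers.gripper_close(force=60)
def tcp(th,dz=0): return w(T,[0,.05+R*np.cos(th)-.006*np.sin(th), .05+R*np.sin(th)+.006*np.cos(th)-off+dz])[0]
env.move_straight(list(tcp(.45,.025)),.2); env.move_straight(list(tcp(.45,.006)),.08); print(current_clock(),current_wrist_force())
for th in np.linspace(.45,-.06,11):
    env.move_straight(list(tcp(th)),.06); f=np.array(current_wrist_force()); print(round(th,2),f.round(1),round(current_ee_pos()[2],4))
    if f[2]>30 or abs(f[:2]).max()>15: break
else:
    q=tcp(-.10); z=tcp(-.06)[2]
    for k in range(12):
        z-=.0015; env.move_straight([q[0],q[1],z],.03); f=np.array(current_wrist_force()); print(round(z,4),f.round(1),round(current_ee_pos()[2],4))
        if f[2]>16: break
print(current_clock()); shot('top','f'); shot('side','fs')
E
```

```text
19.8417 [0.15014361 0.19128897 0.17821203]
0.45 [ 0.4 -0.6  0.1] 0.0875
0.4 [-0.1 -0.   0.6] 0.0823
0.35 [0.4 0.1 0.6] 0.0769
0.3 [ 0.2 -0.   1.4] 0.0715
0.25 [-0.3 -0.3  1.3] 0.066
0.2 [ 0.5 -1.4  4.8] 0.061
0.14 [ 1.3 -1.   5.4] 0.0555
0.09 [0.3 0.1 5.3] 0.0498
0.04 [0.6 0.7 5.7] 0.0441
-0.01 [1.3 1.8 6.1] 0.0383
-0.06 [0.1 2.  5.8] 0.0326
0.0307 [1.2 3.  7.8] 0.0313
0.0292 [1.1 3.2 6. ] 0.0298
0.0277 [0.3 2.2 6.5] 0.0283
0.0262 [0.5 2.7 7. ] 0.0269
0.0247 [0.9 2.7 7.1] 0.0253
0.0232 [-0.4  3.2 11.9] 0.0243
0.0217 [-3.4  3.3 17.8] 0.0236
24.3417
```

```bash
python3 - <<'E'
from fit import *
t=cv2.imread('pics/f.png');s=cv2.imread('pics/fs.png');s0=cv2.imread('pics/rs.png')
c=lambda i,x,y,wd,h,f:cv2.resize(i[y:y+h,x:x+wd],None,fx=f,fy=f,interpolation=cv2.INTER_CUBIC)
cv2.imwrite('pics/ff.png',np.hstack([c(t,300,190,110,90,3),c(s0,225,190,75,90,3),c(s,225,190,75,90,3)]))
print(current_wrist_force(),current_ee_pos())
E
```

```text
[-3.03181085  2.52293604 18.68978252] [ 0.50203594 -0.06586399  0.02357603]
```

View pics/ff.png

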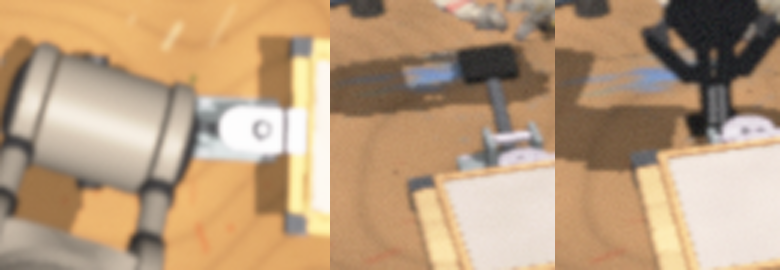

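The last picture shows the board's edge and tongue clearly higher than before: the corner plate moved from about (423,183) to (645,158) in the side crops. The jack is still in line under the tongue, and the handle is held at its stop with about 18 N.

```bash
python3 -c "
from h import *
print(job.sign_off(),current_clock())"
```

```text
the job is handed in; nothing more can be done
the job is handed in; nothing more can be done
```

The jack stands under the stud (placed to within about 2 mm), and its handle is held at the stop with about 18 N. The pictures show the board's edge raised, but I did not measure that it is exactly level. I handed the job in shortly after 24 s on the robot's clock.

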